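Put away the illuminator's paints and brushes

TASK

Clear the desk after painting: stand both jars of blue paint (dark blue and light blue) in the tray lined with blue and the jar of red paint in the tray lined with red, upright on the tray floor; set the glass jars down, do not drop them. Lay both brushes on the notched wooden brush rest, each across both bars in a facing pair of notches, not askew. Do not disturb the magnifier or the porcelain palette.

Things in the scene. Friction and masses are not known exactly. Their poses are not given: they have to be found in the camera images.
- jar_ultramarine: a closed glass paint jar filled with dark ultramarine blue paint, with a screw cap of the same colour and a narrow white paper label round it: an upright cylinder 40 mm in diameter and 49 mm high, about 0.1 kg; origin at the centre of its underside, z up its axis
- jar_sky_blue: a closed glass paint jar filled with light sky blue paint, with a screw cap of the same colour and a narrow white paper label round it: an upright cylinder 40 mm in diameter and 49 mm high, about 0.1 kg; origin at the centre of its underside, z up its axis
- jar_vermilion: a closed glass paint jar filled with vermilion red paint, with a screw cap of the same colour and a narrow white paper label round it: an upright cylinder 40 mm in diameter and 49 mm high, about 0.1 kg; origin at the centre of its underside, z up its axis
- brush_black: a paint brush lying on the desk: black six-sided handle (does not roll), brass ferrule, dark brown hair; 180 mm long, handle 10 mm thick, about 22 g; origin on its axis at mid-length, near the balance point, x along the brush towards the hair; full thickness from 58 mm behind the origin to 66 mm ahead
- brush_wood: a paint brush lying on the desk: natural pale wood six-sided handle (does not roll), brass ferrule, cream hair; 180 mm long, handle 12 mm thick, about 22 g; origin on its axis at mid-length, near the balance point, x along the brush towards the hair; full thickness from 58 mm behind the origin to 66 mm ahead
- tray_blue: a shallow open tray of dark wood, fixed to the desk, its floor and the small chip on its front covered in blue: 78 mm (its x) by 162 mm (its y) outside, walls 6 mm thick and 16 mm high in all, floor 6 mm above the desk, so inside 66 by 150 mm, room for two jars side by side along y; origin at the centre of its underside, z up
- tray_red: a shallow open tray of dark wood, fixed to the desk, its floor and the small chip on its front covered in red: 78 mm (its x) by 162 mm (its y) outside, walls 6 mm thick and 16 mm high in all, floor 6 mm above the desk, so inside 66 by 150 mm, room for two jars side by side along y; origin at the centre of its underside, z up
- brush_rest: brown wood brush rest, fixed: base 100 (x) by 156 mm (y), 6 mm thick, and two toothed bars along y, 12 mm thick, at x = -40 and 40 mm, free between; each bar has five 90-degree V notches, 26 mm wide at the top, at y = -52, -26, 0, 26, 52 mm, valleys 22 and tooth tips 35 mm high. Brushes lie along x, either way round, axis then about 30 mm high. Origin: centre of underside, z up
- magnifier: bystander: a black hand magnifying glass lying flat, 174 mm long, ring 84 mm across, 13 mm thick; origin where handle and ring meet, on the underside, the ring's centre 50 mm along x from it, the handle the other way
- palette: bystander: a white porcelain palette strip with five round paint wells, 58 mm (its x) by 200 mm (its y), 13 mm high; origin at the centre of its underside

How it is judged (in metres and radians):
At the end, for the whole second after the job is handed in: Both blue jars upright (0.1 rad) on the floor of the blue-lined tray, the red jar likewise in the red-lined one; both brushes in the rest's notches, axis 25 to 37 mm above the desk, within 0.12 rad of its x axis, mid-length within 30 mm of its middle in x; all at rest (x of jar_ultramarine in the frame of tray_blue between -0.018 and 0.018 m and y of jar_ultramarine in the frame of tray_blue between -0.06 and 0.06 m and z of jar_ultramarine in the frame of tray_blue between 0.002 and 0.011 m and angle between each of jar_ultramarine, jar_sky_blue, jar_vermilion's own z axis and vertical below 0.1 rad and linear speed of each of jar_ultramarine, jar_sky_blue, jar_vermilion, brush_black, brush_wood below 0.02 m/s and angular speed of each of jar_ultramarine, jar_sky_blue, jar_vermilion, brush_black, brush_wood below 0.3 rad/s and x of jar_sky_blue in the frame of tray_blue between -0.018 and 0.018 m and y of jar_sky_blue in the frame of tray_blue between -0.06 and 0.06 m and z of jar_sky_blue in the frame of tray_blue between 0.002 and 0.011 m and x of jar_vermilion in the frame of tray_red between -0.018 and 0.018 m and y of jar_vermilion in the frame of tray_red between -0.06 and 0.06 m and z of jar_vermilion in the frame of tray_red between 0.002 and 0.011 m and x of brush_black in the frame of brush_rest between -0.03 and 0.03 m and y of brush_black in the frame of brush_rest between -0.062 and 0.062 m and z of brush_black in the frame of brush_rest between 0.025 and 0.037 m and angle between the x axis of each of brush_black, brush_wood and the x axis of brush_rest, either way round below 0.12 rad and x of brush_wood in the frame of brush_rest between -0.03 and 0.03 m and y of brush_wood in the frame of brush_rest between -0.062 and 0.062 m and z of brush_wood in the frame of brush_rest between 0.025 and 0.037 m); the robot touches nothing.
It fails at once if the magnifier or the palette is moved by more than 15 mm (distance of any of magnifier, palette from where it was at the start of the episode above 0.015 m).
It fails at once if a glass jar is dropped: it falls out of the fingers and faster than 0.6 m/s (from more than about 2 cm up) ((linear speed of jar_ultramarine above 0.6 m/s and contact force between jar_ultramarine and the fingers below 0.1 N) or (linear speed of jar_sky_blue above 0.6 m/s and contact force between jar_sky_blue and the fingers below 0.1 N) or (linear speed of jar_vermilion above 0.6 m/s and contact force between jar_vermilion and the fingers below 0.1 N)).
It also fails if it takes over 106 s, if anything falls off the work surface, if the arm or the gripper's body presses on something with over 40 N, if the wrist force passes 120 N, or if a joint passes its speed limit or range.

ROBOT

A 6-joint arm with a two-finger parallel gripper is mounted at the origin on the work surface. World frame = base frame: x ahead of the robot, y to its left, z up, the work surface at z = 0. Lengths are in m, angles in degrees, forces in N, time in s.
With the tool pointing down it reaches from about 0.4 to 0.825 m from the base axis. Payload 7 kg.
Tool frame: the origin (TCP) lies midway between the tips of the shut fingers; the grasp point (between the pads) lies r.pinch_z behind it (r.pinch_z is the distance from the TCP to the grasp point, in m); z points along the fingers, y is the line along which they close (so a half turn about z gives the same grasp; the last joint's range is limited). The gripper opens to 88 mm and grips with 3 to 60 N. Pads are 19 mm wide; open, the fingers measure 130 mm over their backs; the gripper's body (78 mm by 193 mm) begins 47 mm behind the grasp point.
Start: joints at [84.975, 20.546, 0.682, 0, -70.136, -16.507], TCP at [0.248, 0.628, 0.227] pointing down, gripper open.
Joint ranges: [-176.03, 176.03], [-82.01, 121.73], [-58.28, 71.71], [-173.87, 95.51], [-174.79, -0.11], [-173.66, 173.66]. Speed limits (degrees/s): [136.94, 136.94, 172.46, 180, 180, 180].

INTERFACE

Orientations are given as [roll, pitch, yaw] about the fixed x, y, z axes, in that order (R = Rz(yaw) Ry(pitch) Rx(roll)).
In Python, from plant import r, optics, job gives the robot as it stands.
- The arm moves only by the shell command python3 -m crank 'ROWS' [FORCE]. ROWS is JSON, a list of rows, each an object with "xyz": the shift along the tool's x, y, z in units of 30 mm (1.0 is 30 mm), a list of three; "delta_rot": the turn, a rotation vector about the tool's x, y, z in degrees, a list of three; "claw": the closure, from 0 (fully open) to 1 (shut). A call has 1 to 20 rows; each row is the pose to reach, as a shift and turn from the pose commanded when the call began, along the tool's axes at that moment; what a row does not reach only later rows make up. A row lasts 1/8 s, in which the tool goes at most 62.5 mm and 10.7 degrees, less where a joint would pass 70% of its speed; a pose out of reach is approached as far as the arm can. A call with a gripper value outside its range is refused whole. The fingers move at their own pace and stop on an object; FORCE is the grip in N (left out, the last holds). Time passes only in rows, so rows that repeat a pose let the fingers close. It gives the time, the measured TCP pose, the force, the opening and the grip force at its end, in the units of the state.
- r.get_state(): the state, without advancing time (a new reading comes with each control period).
- optics.capture(name): name is "scene" or "side" or "wrist"; returns a dict with "img" (480x640x3 uint8, blue, green, red), "fovy" (degrees; the focal length in pixels is half the picture's height over the tangent of half this angle, whatever the lens; pixels are square), "cx", "cy" (the principal point, pixels), "eye" and "rotation" of the camera in the world; the wrist camera has in their place "hand_eye" (4x4, takes a point from camera to tool coordinates, whose origin is the TCP and whose axes are the flange's). Camera axes: x right, y up, looking along -z (the intrinsics and any distortion apply to the point x, -y, -z); pixel columns grow to the right and rows downward; lengths in m; the calibration is good to about 2 mm. A picture is of the moment at which its call begins: read the wrist's pose just before it. There is no depth.
- job.close_job(): hands the job in; it is judged then, once.
The state is a dict: "time_s": time; "joints": joint angles; "qd": joint speeds; "joint_torque": joint torques, N m; "tcp_pos": TCP position; "eef_rot": TCP orientation; "contact_force": force on the tool from outside, world axes, zero at the start; "moment": the same for the moment, N m; "gripper_width": finger opening in m; "gripper_force": force on a finger pad.
Only numpy, scipy, OpenCV 4.12 (cv2) and the standard library are available. Lean on these libraries where they do the work, as an engineer would, in place of code of your own. Each camera call takes 0.05 s, during which the arm holds its last target. There are 200 camera calls.

## Working session

There is one attempt and no reset: what is moved stays moved. The work goes in short steps, Python scripts to look and compute and a shell command to move; the robot and the scene stay as the last step left them, time stands still between calls to the robot, and variables do not carry over. Pictures are saved under pics/ and viewed, at most 14 in all, crops included, and the job is handed in when it is done.

```bash
ls; mkdir -p pics; python3 - <<'E'
from plant import r,optics,job
import cv2
print(r.get_state(), r.pinch_z)
for n in("scene","side"):
    c=optics.capture(n); cv2.imwrite(f"pics/{n}0.png",c["img"]); print({k:v for k,v in c.items() if k!="img"})
E
```

```text
pics
{'time_s': 0.0, 'joints': array([ 8.49759926e+01,  2.05916660e+01,  6.33390755e-01, -2.11147540e-02,
       -7.01369849e+01, -1.65066730e+01]), 'qd': array([-0.02820082,  0.05642677,  0.02261966, -0.03000198,  0.02247804,
       -0.03844064]), 'joint_torque': array([ 1.69017716e-03, -5.82713985e+01,  2.93038934e+01,  6.99707463e+00,
        6.87621126e-03, -1.53871306e-04]), 'tcp_pos': array([0.24756528, 0.62742065, 0.22561406]), 'eef_rot': array([ 1.79903026e+02, -8.03763916e-03, -2.15378644e+01]), 'contact_force': array([0.10493091, 0.48833177, 0.21026775]), 'moment': array([-0.00898293,  0.01610864, -0.02346063]), 'gripper_force': 0.0, 'gripper_width': 0.08749958161927497} 0.0188
{'fovy': 48.303102549483036, 'cx': 317.03275609740166, 'cy': 231.58355967162072, 'eye': array([1.08496872, 0.40243274, 0.93428545]), 'rotation': array([ 36.5368525 ,  -0.43122599, 130.90173193])}
{'fovy': 43.38628691986863, 'cx': 322.9493433936785, 'cy': 226.57385406167805, 'eye': array([0.21531971, 0.72598378, 0.9501478 ]), 'rotation': array([  42.74077327,    0.6433766 , -151.80199894])}
```

View pics/scene0.png

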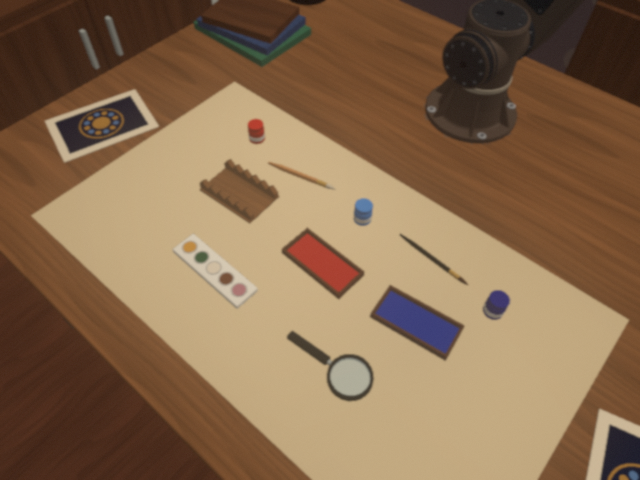

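View pics/side0.png

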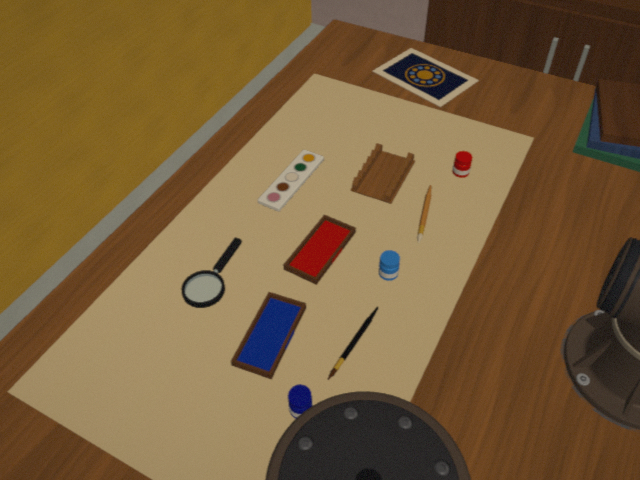

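```bash
cat > h.py <<'E'
import numpy as np, cv2
from scipy.spatial.transform import Rotation as R
from plant import r,optics,job
def cam(name):
    s=r.get_state(); c=optics.capture(name)
    f=240/np.tan(np.radians(c["fovy"]/2))
    if name=="wrist":
        T=np.eye(4); T[:3,:3]=R.from_euler("xyz",s["eef_rot"],degrees=True).as_matrix(); T[:3,3]=s["tcp_pos"]
        W=T@np.array(c["hand_eye"]); M,e=W[:3,:3],W[:3,3]
    else: M,e=R.from_euler("xyz",c["rotation"],degrees=True).as_matrix(),np.array(c["eye"])
    return dict(img=c["img"],f=f,cx=c["cx"],cy=c["cy"],M=M,e=e)
def world(c,u,v,z=0.):
    d=c["M"]@np.array([(u-c["cx"])/c["f"],-(v-c["cy"])/c["f"],-1]); return c["e"]+d*(z-c["e"][2])/d[2]
def pix(c,p):
    q=c["M"].T@(np.array(p)-c["e"]); return np.array([c["cx"]-c["f"]*q[0]/q[2],c["cy"]+c["f"]*q[1]/q[2]])
def crop(c,x0,y0,w,h,k,fn):
    im=cv2.resize(c["img"][y0:y0+h,x0:x0+w],None,fx=k,fy=k,interpolation=cv2.INTER_CUBIC)
    for i in range(-(-x0//20)*20,x0+w,20): cv2.line(im,(int((i-x0)*k),0),(int((i-x0)*k),6 if i%100 else 16),(0,255,255),1)
    for j in range(-(-y0//20)*20,y0+h,20): cv2.line(im,(0,int((j-y0)*k)),(6 if j%100 else 16,int((j-y0)*k)),(0,255,255),1)
    cv2.imwrite(fn,im)
E
python3 - <<'E'
from h import *
import pickle
a=cam("scene");b=cam("side");pickle.dump((a,b),open("c.pkl","wb"))
crop(a,180,100,340,255,2.35,"pics/a1.png");crop(b,220,140,270,280,2.1,"pics/b1.png")
E
```

```text
(no output)
```

View pics/a1.png

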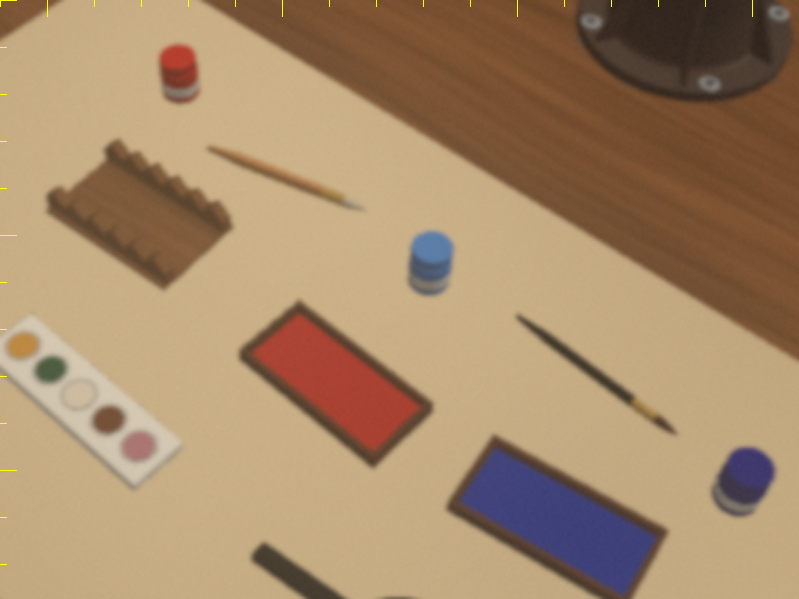

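View pics/b1.png

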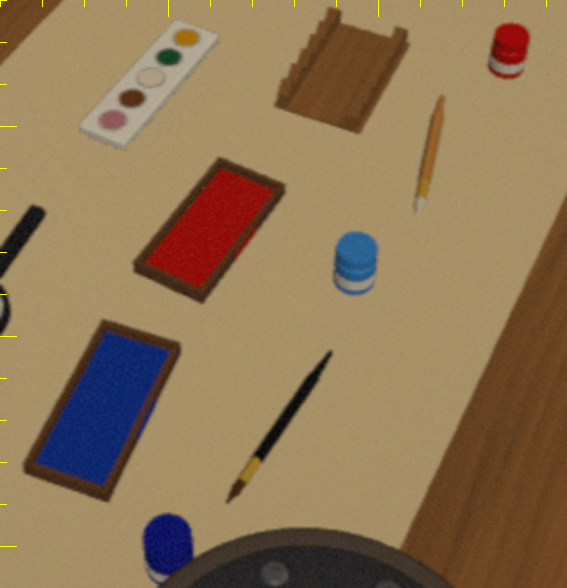

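```bash
python3 - <<'E'
from h import *
import pickle
a,b=pickle.load(open("c.pkl","rb"))
A=lambda x,y,z:world(a,180+x/2.35,100+y/2.35,z)
B=lambda x,y,z:world(b,220+x/2.1,140+y/2.1,z)
np.set_printoptions(precision=4,suppress=True)
def ln(n,f,p,z):
    q=[f(*i,z)[:2] for i in p]; d=q[1]-q[0]; print(n,*q,"len",np.hypot(*d),"ang",np.degrees(np.arctan2(d[1],d[0])),"mid",(q[0]+q[1])/2)
for n,s,t in(("red",(178,57),(512,33)),("sky",(432,247),(356,245)),("ult",(750,467),(168,529))): print(n,A(*s,.049)[:2],B(*t,.049)[:2])
ln("wood A",A,[(208,149),(364,209)],.005);ln("wood B",B,[(441,97),(419,211)],.005)
ln("blk A",A,[(517,316),(676,433)],.005);ln("blk B",B,[(331,352),(230,500)],.005)
def tray(n,f,p):
    q=np.array([f(*i,.016)[:2] for i in p],np.float32); print(n,q.mean(0),cv2.minAreaRect(q),[np.hypot(*(q[i]-q[i-1])) for i in range(4)])
    d=q[1]-q[0]+q[2]-q[3] if np.hypot(*(q[1]-q[0]))>.1 else q[2]-q[1]+q[3]-q[0]; print("  long ang",np.degrees(np.arctan2(d[1],d[0])))
tray("red A",A,[(300,302),(433,405),(374,462),(240,352)]);tray("red B",B,[(222,159),(285,184),(203,295),(135,265)])
tray("blu A",A,[(495,436),(667,530),(629,600),(447,505)]);tray("blu B",B,[(104,321),(180,344),(107,492),(26,464)])
ln("rest A l",A,[(165,288),(48,210)],0);ln("rest A s",A,[(165,288),(233,228)],0)
ln("rest B s",B,[(276,105),(360,131)],0);ln("rest B l",B,[(360,131),(408,45)],0)
ln("bar A far",A,[(115,142),(228,210)],.035);ln("bar A near",A,[(55,188),(168,270)],.035)
E
```

```text
red [ 0.4385 -0.3446] [ 0.4377 -0.3448]
sky [0.4656 0.0071] [0.4656 0.007 ]
ult [0.4774 0.3401] [0.4781 0.3362]
wood A [ 0.4833 -0.2626] [ 0.4407 -0.0921] len 0.1757124527203366 ang 104.00896905306824 mid [ 0.462  -0.1774]
wood B [ 0.4812 -0.2612] [ 0.4404 -0.0973] len 0.1688604422534775 ang 103.97660645393456 mid [ 0.4608 -0.1792]
blk A [0.4479 0.0964] [0.4596 0.2723] len 0.17622460399260778 ang 86.21696627635302 mid [0.4537 0.1844]
blk B [0.4467 0.0975] [0.4585 0.2707] len 0.1735867057647867 ang 86.09887854095945 mid [0.4526 0.1841]
red A [0.6153 0.0199] ((0.61532062292099, 0.02010747790336609), (0.1607280671596527, 0.07672204077243805), 87.28652954101562) [np.float32(0.07655415), np.float32(0.15970926), np.float32(0.07672879), np.float32(0.16039196)]
  long ang 87.25635
red B [0.6095 0.0206] ((0.6099746823310852, 0.020572222769260406), (0.16230125725269318, 0.07417523115873337), 87.9415512084961) [np.float32(0.16110656), np.float32(0.07223069), np.float32(0.16106807), np.float32(0.07418548)]
  long ang 87.593925
blu A [0.5979 0.2427] ((0.5997235774993896, 0.242722749710083), (0.07
[... 403 characters left out ...]
ng ang 97.142044
rest A l [ 0.6352 -0.1722] [ 0.6426 -0.3267] len 0.15473041901614928 ang -87.26507093593005 mid [ 0.6389 -0.2494]
rest A s [ 0.6352 -0.1722] [ 0.5399 -0.1747] len 0.09534165936443985 ang -178.45144697846231 mid [ 0.5876 -0.1734]
rest B s [ 0.6358 -0.1724] [ 0.5393 -0.1779] len 0.0965936766721439 ang -176.73888164453143 mid [ 0.5875 -0.1752]
rest B l [ 0.5393 -0.1779] [ 0.5469 -0.3292] len 0.1514288215199633 ang -87.13714018856953 mid [ 0.5431 -0.2535]
bar A far [ 0.5563 -0.3165] [ 0.5473 -0.1719] len 0.14486687400484768 ang 93.58515167055141 mid [ 0.5518 -0.2442]
bar A near [ 0.6361 -0.3153] [ 0.6357 -0.1632] len 0.15204100909411114 ang 90.1672396888434 mid [ 0.6359 -0.2393]
```

```bash
cat >> h.py <<'E'
def plan(x,y,z,yaw):
    s=r.get_state(); Rm=R.from_euler("xyz",s["eef_rot"],degrees=True)
    d=Rm.inv().apply(np.array([x,y,z])-s["tcp_pos"])/.03
    w=(Rm.inv()*R.from_euler("xyz",[180,0,yaw],degrees=True)).as_rotvec(degrees=True)
    print("t",round(s["time_s"],2),"tcp",s["tcp_pos"].round(4),s["eef_rot"].round(1),"w",round(s["gripper_width"],4),"-> xyz",d.round(2),"rot",w.round(1))
E
python3 -c "
from h import *
plan(.4777,.338,.12,-86)"
```

```text
t 0.2 tcp [0.2477 0.6276 0.226 ] [179.9  -0.  -21.5] w 0.0875 -> xyz [10.68  6.16  3.54] rot [ 0.  -0.  64.5]
```

```bash
python3 -m crank '[{"xyz":[1,0.6,0.3],"delta_rot":[0,0,6],"claw":0},{"xyz":[2.2,1.2,0.7],"delta_rot":[0,0,13],"claw":0},{"xyz":[3.4,1.9,1.1],"delta_rot":[0,0,20],"claw":0},{"xyz":[4.6,2.6,1.5],"delta_rot":[0,0,27],"claw":0},{"xyz":[5.8,3.3,1.9],"delta_rot":[0,0,34],"claw":0},{"xyz":[7,4,2.3],"delta_rot":[0,0,41],"claw":0},{"xyz":[8.2,4.7,2.7],"delta_rot":[0,0,48],"claw":0},{"xyz":[9.3,5.4,3.1],"delta_rot":[0,0,54],"claw":0},{"xyz":[10.2,5.9,3.4],"delta_rot":[0,0,59],"claw":0},{"xyz":[10.68,6.16,3.54],"delta_rot":[0,0,61],"claw":0},{"xyz":[10.68,6.16,3.54],"delta_rot":[0,0,61],"claw":0},{"xyz":[10.68,6.16,3.54],"delta_rot":[0,0,61],"claw":0}]' 30
python3 - <<'E'
from h import *
plan(.4777,.338,.017,-82.6)
c=cam("wrist");cv2.imwrite("pics/w1.png",c["img"])
p=[.4777,.338,.049];print(pix(c,p),c["e"], pix(c,[.453,.184,.005]))
E
```

```text
time_s: 1.7
tcp_pos: [0.4779, 0.3391, 0.1206]
eef_rot: [-180.0, 0.0, -82.5]
contact_force: [0.3, 0.9, -0.0]
gripper_width: 0.0881
gripper_force: 0.0
t 1.7 tcp [0.4779 0.3391 0.1206] [-180.     0.   -82.5] w 0.0881 -> xyz [0.04 0.01 3.45] rot [-0.   0.   0.1]
[322.52535376 254.61241985] [0.48879994 0.25559032 0.27918761] [392.64924388  10.72027712]
```

View pics/w1.png

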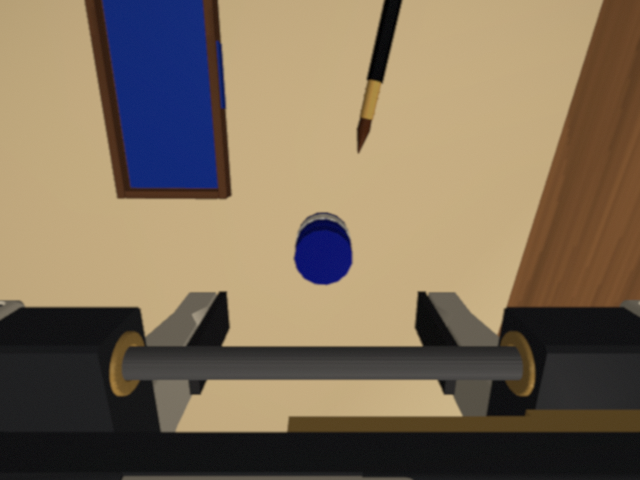

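```bash
python3 -m crank '[{"xyz":[0.04,0,1],"delta_rot":[0,0,0],"claw":0},{"xyz":[0.04,0,2],"delta_rot":[0,0,0],"claw":0},{"xyz":[0.04,0,2.9],"delta_rot":[0,0,0],"claw":0},{"xyz":[0.04,0,3.45],"delta_rot":[0,0,0],"claw":0},{"xyz":[0.04,0,3.45],"delta_rot":[0,0,0],"claw":0},{"xyz":[0.04,0,3.45],"delta_rot":[0,0,0],"claw":1},{"xyz":[0.04,0,3.45],"delta_rot":[0,0,0],"claw":1},{"xyz":[0.04,0,3.45],"delta_rot":[0,0,0],"claw":1},{"xyz":[0.04,0,3.45],"delta_rot":[0,0,0],"claw":1},{"xyz":[0.04,0,3.45],"delta_rot":[0,0,0],"claw":1},{"xyz":[0.04,0,3.45],"delta_rot":[0,0,0],"claw":1},{"xyz":[0.04,0,3.2],"delta_rot":[0,0,0],"claw":1},{"xyz":[0.04,0,2.6],"delta_rot":[0,0,0],"claw":1},{"xyz":[0.04,0,1.8],"delta_rot":[0,0,0],"claw":1},{"xyz":[0.04,0,1.2],"delta_rot":[0,0,0],"claw":1},{"xyz":[0.04,0,1.0],"delta_rot":[0,0,0],"claw":1},{"xyz":[0.04,0,1.0],"delta_rot":[0,0,0],"claw":1}]' 20
python3 -c "
from h import *
plan(.593,.273,.025,-82.6)"
```

```text
time_s: 3.88
tcp_pos: [0.4781, 0.3372, 0.0905]
eef_rot: [-180.0, 0.0, -82.5]
contact_force: [0.3, 0.5, -1.2]
gripper_width: 0.0392
gripper_force: 20.0
t 3.88 tcp [0.4781 0.3372 0.0905] [-180.     0.   -82.5] w 0.0392 -> xyz [ 2.62 -3.52  2.18] rot [-0.   0.   0.1]
```

```bash
python3 -m crank '[{"xyz":[0.4,-0.5,0],"delta_rot":[0,0,0],"claw":1},{"xyz":[1.1,-1.5,0],"delta_rot":[0,0,0],"claw":1},{"xyz":[1.9,-2.5,0],"delta_rot":[0,0,0],"claw":1},{"xyz":[2.4,-3.2,0],"delta_rot":[0,0,0],"claw":1},{"xyz":[2.62,-3.52,0.2],"delta_rot":[0,0,0],"claw":1},{"xyz":[2.62,-3.52,0.7],"delta_rot":[0,0,0],"claw":1},{"xyz":[2.62,-3.52,1.3],"delta_rot":[0,0,0],"claw":1},{"xyz":[2.62,-3.52,1.8],"delta_rot":[0,0,0],"claw":1},{"xyz":[2.62,-3.52,2.1],"delta_rot":[0,0,0],"claw":1},{"xyz":[2.62,-3.52,2.23],"delta_rot":[0,0,0],"claw":1},{"xyz":[2.62,-3.52,2.25],"delta_rot":[0,0,0],"claw":1},{"xyz":[2.62,-3.52,2.25],"delta_rot":[0,0,0],"claw":1}]'
```

```text
time_s: 5.38
tcp_pos: [0.5933, 0.2733, 0.0232]
eef_rot: [-180.0, 0.0, -82.5]
contact_force: [0.1, -0.5, -0.3]
gripper_width: 0.0393
gripper_force: 20.0
```

```bash
python3 - <<'E'
from h import *
plan(.593,.273,.023,-82.6)
c=cam("side");crop(c,220,260,133,100,6,"pics/s2.png")
E
```

```text
t 5.38 tcp [0.5933 0.2733 0.0232] [-180.     0.   -82.5] w 0.0393 -> xyz [0.01 0.01 0.01] rot [-0.   0.   0.1]
```

View pics/s2.png

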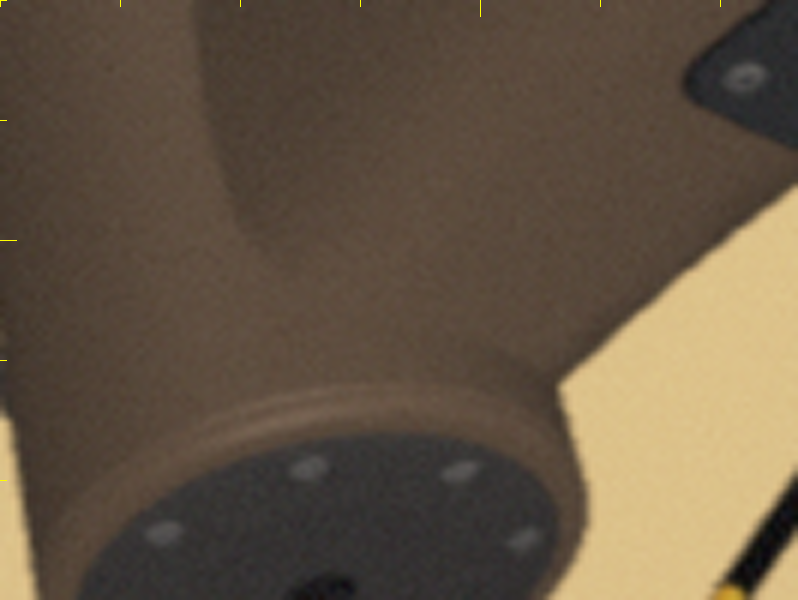

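```bash
python3 -m crank '[{"xyz":[0,0,0],"delta_rot":[0,0,0],"claw":0.3},{"xyz":[0,0,0],"delta_rot":[0,0,0],"claw":0.3},{"xyz":[0,0,0],"delta_rot":[0,0,0],"claw":0.3},{"xyz":[0,0,-0.4],"delta_rot":[0,0,0],"claw":0.3},{"xyz":[0,0,-1.4],"delta_rot":[0,0,0],"claw":0.2},{"xyz":[0,0,-2.6],"delta_rot":[0,0,0],"claw":0},{"xyz":[0.7,0.5,-2.7],"delta_rot":[0,0,0],"claw":0},{"xyz":[2,1.3,-2.7],"delta_rot":[0,0,0],"claw":0},{"xyz":[3.3,2.2,-2.7],"delta_rot":[0,0,0],"claw":0},{"xyz":[4.6,3,-2.7],"delta_rot":[0,0,0],"claw":0},{"xyz":[5.9,3.9,-2.7],"delta_rot":[0,0,0],"claw":0},{"xyz":[7.2,4.7,-2.7],"delta_rot":[0,0,0],"claw":0},{"xyz":[8,5.2,-2.7],"delta_rot":[0,0,0],"claw":0},{"xyz":[8.23,5.38,-2.7],"delta_rot":[0,0,0],"claw":0},{"xyz":[8.23,5.38,-2.7],"delta_rot":[0,0,0],"claw":0}]'
python3 - <<'E'
from h import *
plan(.4656,.007,.017,-82.6)
c=cam("scene");crop(c,340,170,180,135,4.4,"pics/s3.png")
E
```

```text
time_s: 7.3
tcp_pos: [0.4655, 0.0072, 0.1046]
eef_rot: [-179.9, 0.0, -82.6]
contact_force: [0.1, 0.8, 0.4]
gripper_width: 0.0879
gripper_force: 0.0
t 7.3 tcp [0.4655 0.0072 0.1046] [-179.9    0.   -82.6] w 0.0879 -> xyz [0.01 0.   2.92] rot [-0.1  0.   0. ]
```

View pics/s3.png

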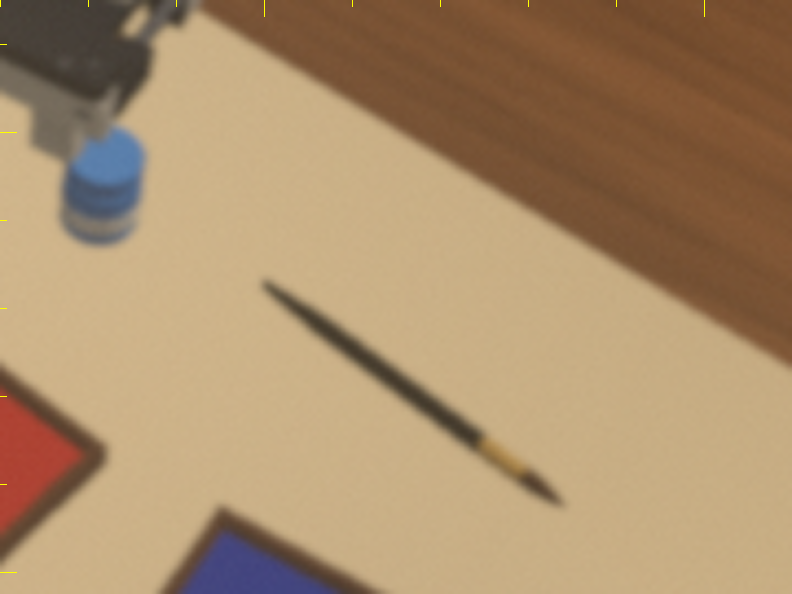

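```bash
python3 -m crank '[{"xyz":[0,0,0.8],"delta_rot":[0,0,0],"claw":0},{"xyz":[0,0,1.7],"delta_rot":[0,0,0],"claw":0},{"xyz":[0,0,2.5],"delta_rot":[0,0,0],"claw":0},{"xyz":[0,0,2.92],"delta_rot":[0,0,0],"claw":0},{"xyz":[0,0,2.92],"delta_rot":[0,0,0],"claw":0},{"xyz":[0,0,2.92],"delta_rot":[0,0,0],"claw":1},{"xyz":[0,0,2.92],"delta_rot":[0,0,0],"claw":1},{"xyz":[0,0,2.92],"delta_rot":[0,0,0],"claw":1},{"xyz":[0,0,2.92],"delta_rot":[0,0,0],"claw":1},{"xyz":[0,0,2.92],"delta_rot":[0,0,0],"claw":1},{"xyz":[0,0,2.92],"delta_rot":[0,0,0],"claw":1},{"xyz":[0,0,2.6],"delta_rot":[0,0,0],"claw":1},{"xyz":[0,0,1.9],"delta_rot":[0,0,0],"claw":1},{"xyz":[0,0,1],"delta_rot":[0,0,0],"claw":1},{"xyz":[0,0,0.3],"delta_rot":[0,0,0],"claw":1},{"xyz":[0,0,0],"delta_rot":[0,0,0],"claw":1},{"xyz":[0,0,0],"delta_rot":[0,0,0],"claw":1}]'
python3 -c "
from h import *
plan(.601,.213,.0235,-82.6)"
```

```text
time_s: 9.48
tcp_pos: [0.4653, 0.0073, 0.1043]
eef_rot: [-179.9, 0.0, -82.5]
contact_force: [-0.3, 0.1, -1.6]
gripper_width: 0.0394
gripper_force: 20.0
t 9.47 tcp [0.4653 0.0073 0.1043] [-179.9    0.   -82.5] w 0.0394 -> xyz [-6.21 -5.37  2.7 ] rot [-0.1  0.   0.1]
```

```bash
python3 -m crank '[{"xyz":[-0.6,-0.5,0],"delta_rot":[0,0,0],"claw":1},{"xyz":[-1.7,-1.5,0],"delta_rot":[0,0,0],"claw":1},{"xyz":[-3,-2.6,0],"delta_rot":[0,0,0],"claw":1},{"xyz":[-4.3,-3.7,0],"delta_rot":[0,0,0],"claw":1},{"xyz":[-5.4,-4.7,0],"delta_rot":[0,0,0],"claw":1},{"xyz":[-6,-5.2,0],"delta_rot":[0,0,0],"claw":1},{"xyz":[-6.21,-5.37,0.2],"delta_rot":[0,0,0],"claw":1},{"xyz":[-6.21,-5.37,0.8],"delta_rot":[0,0,0],"claw":1},{"xyz":[-6.21,-5.37,1.5],"delta_rot":[0,0,0],"claw":1},{"xyz":[-6.21,-5.37,2.1],"delta_rot":[0,0,0],"claw":1},{"xyz":[-6.21,-5.37,2.5],"delta_rot":[0,0,0],"claw":1},{"xyz":[-6.21,-5.37,2.68],"delta_rot":[0,0,0],"claw":1},{"xyz":[-6.21,-5.37,2.71],"delta_rot":[0,0,0],"claw":1},{"xyz":[-6.21,-5.37,2.71],"delta_rot":[0,0,0],"claw":1},{"xyz":[-6.21,-5.37,2.71],"delta_rot":[0,0,0],"claw":1}]'
python3 -c "
from h import *
plan(.438,-.345,.1,-92.5)"
```

```text
time_s: 11.35
tcp_pos: [0.6009, 0.213, 0.023]
eef_rot: [-180.0, 0.0, -82.5]
contact_force: [-0.0, 0.1, -1.1]
gripper_width: 0.0389
gripper_force: 20.0
t 11.35 tcp [0.6009 0.213  0.023 ] [-180.     0.   -82.5] w 0.0389 -> xyz [17.74  7.8  -2.58] rot [-0.  0. 10.]
```

```bash
python3 -m crank '[{"xyz":[0,0,0.03],"delta_rot":[0,0,0],"claw":1},{"xyz":[0,0,0.03],"delta_rot":[0,0,0],"claw":0.3},{"xyz":[0,0,0.03],"delta_rot":[0,0,0],"claw":0.3},{"xyz":[0,0,0],"delta_rot":[0,0,0],"claw":0.3},{"xyz":[0,0,-0.5],"delta_rot":[0,0,0],"claw":0.3},{"xyz":[0,0,-1.6],"delta_rot":[0,0,0],"claw":0.2},{"xyz":[0,0,-2.58],"delta_rot":[0,0,0],"claw":0},{"xyz":[1,0.4,-2.58],"delta_rot":[0,0,1],"claw":0},{"xyz":[2.6,1.1,-2.58],"delta_rot":[0,0,2],"claw":0},{"xyz":[4.3,1.9,-2.58],"delta_rot":[0,0,3],"claw":0},{"xyz":[6,2.6,-2.58],"delta_rot":[0,0,4],"claw":0},{"xyz":[7.7,3.4,-2.58],"delta_rot":[0,0,5],"claw":0},{"xyz":[9.4,4.1,-2.58],"delta_rot":[0,0,6],"claw":0},{"xyz":[11.1,4.9,-2.58],"delta_rot":[0,0,7],"claw":0},{"xyz":[12.8,5.6,-2.58],"delta_rot":[0,0,8],"claw":0},{"xyz":[14.5,6.4,-2.58],"delta_rot":[0,0,9],"claw":0},{"xyz":[16.2,7.1,-2.58],"delta_rot":[0,0,10],"claw":0},{"xyz":[17.3,7.6,-2.58],"delta_rot":[0,0,10],"claw":0},{"xyz":[17.74,7.8,-2.58],"delta_rot":[0,0,10],"claw":0},{"xyz":[17.74,7.8,-2.58],"delta_rot":[0,0,10],"claw":0}]'
python3 - <<'E'
from h import *
plan(.438,-.345,.017,-92.5)
c=cam("side");crop(c,220,270,120,90,6.6,"pics/s4.png")
c=cam("wrist");print(pix(c,[.438,-.345,.049]))
m=cv2.inRange(cv2.cvtColor(c["img"],cv2.COLOR_BGR2HSV),(0,180,60),(8,255,255));M=cv2.moments(m);print(M["m10"]/M["m00"],M["m01"]/M["m00"],M["m00"]/255)
E
```

```text
time_s: 13.85
tcp_pos: [0.4377, -0.3458, 0.1005]
eef_rot: [-180.0, -0.0, -92.6]
contact_force: [0.4, 0.0, -0.1]
gripper_width: 0.0874
gripper_force: 0.0
t 13.85 tcp [ 0.4377 -0.3458  0.1005] [-180.    -0.   -92.6] w 0.0874 -> xyz [-0.03 -0.01  2.78] rot [-0.  -0.  -0.1]
[321.80982142 267.95913106]
321.2951057051839 259.1865044888503 3453.0
```

View pics/s4.png

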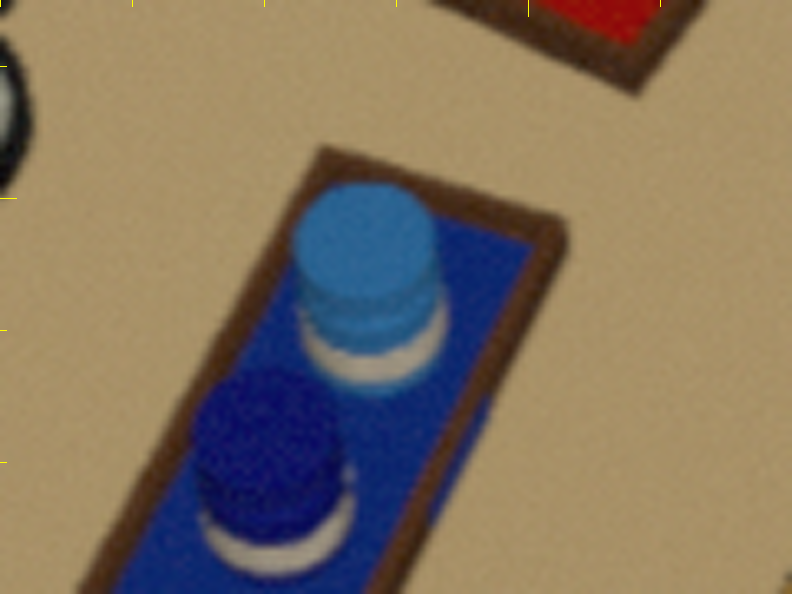

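```bash
python3 -m crank '[{"xyz":[0,0,0.8],"delta_rot":[0,0,0],"claw":0},{"xyz":[0,0,1.7],"delta_rot":[0,0,0],"claw":0},{"xyz":[0,0,2.4],"delta_rot":[0,0,0],"claw":0},{"xyz":[0,0,2.78],"delta_rot":[0,0,0],"claw":0},{"xyz":[0,0,2.78],"delta_rot":[0,0,0],"claw":0},{"xyz":[0,0,2.78],"delta_rot":[0,0,0],"claw":1},{"xyz":[0,0,2.78],"delta_rot":[0,0,0],"claw":1},{"xyz":[0,0,2.78],"delta_rot":[0,0,0],"claw":1},{"xyz":[0,0,2.78],"delta_rot":[0,0,0],"claw":1},{"xyz":[0,0,2.78],"delta_rot":[0,0,0],"claw":1},{"xyz":[0,0,2.78],"delta_rot":[0,0,0],"claw":1},{"xyz":[0,0,2.5],"delta_rot":[0,0,0],"claw":1},{"xyz":[0,0,1.8],"delta_rot":[0,0,0],"claw":1},{"xyz":[0,0,1],"delta_rot":[0,0,0],"claw":1},{"xyz":[0,0,0.3],"delta_rot":[0,0,0],"claw":1},{"xyz":[0,0,0],"delta_rot":[0,0,0],"claw":1},{"xyz":[0,0,0],"delta_rot":[0,0,0],"claw":1}]'
python3 -c "
from h import *
plan(.612,.02,.0235,-92.5)"
```

```text
time_s: 16.08
tcp_pos: [0.438, -0.3453, 0.1004]
eef_rot: [-179.9, -0.0, -92.5]
contact_force: [-0.6, -0.7, -2.1]
gripper_width: 0.0392
gripper_force: 20.0
t 16.07 tcp [ 0.438  -0.3453  0.1004] [-179.9   -0.   -92.5] w 0.0392 -> xyz [-12.42  -5.25   2.57] rot [-0.1 -0.  -0. ]
```

```bash
python3 -m crank '[{"xyz":[-0.6,-0.3,0],"delta_rot":[0,0,0],"claw":1},{"xyz":[-1.8,-0.8,0],"delta_rot":[0,0,0],"claw":1},{"xyz":[-3.2,-1.4,0],"delta_rot":[0,0,0],"claw":1},{"xyz":[-4.7,-2,0],"delta_rot":[0,0,0],"claw":1},{"xyz":[-6.2,-2.6,0],"delta_rot":[0,0,0],"claw":1},{"xyz":[-7.7,-3.2,0],"delta_rot":[0,0,0],"claw":1},{"xyz":[-9.2,-3.9,0],"delta_rot":[0,0,0],"claw":1},{"xyz":[-10.6,-4.5,0],"delta_rot":[0,0,0],"claw":1},{"xyz":[-11.8,-5,0],"delta_rot":[0,0,0],"claw":1},{"xyz":[-12.3,-5.2,0],"delta_rot":[0,0,0],"claw":1},{"xyz":[-12.42,-5.25,0.3],"delta_rot":[0,0,0],"claw":1},{"xyz":[-12.42,-5.25,0.9],"delta_rot":[0,0,0],"claw":1},{"xyz":[-12.42,-5.25,1.6],"delta_rot":[0,0,0],"claw":1},{"xyz":[-12.42,-5.25,2.1],"delta_rot":[0,0,0],"claw":1},{"xyz":[-12.42,-5.25,2.45],"delta_rot":[0,0,0],"claw":1},{"xyz":[-12.42,-5.25,2.57],"delta_rot":[0,0,0],"claw":1},{"xyz":[-12.42,-5.25,2.6],"delta_rot":[0,0,0],"claw":1},{"xyz":[-12.42,-5.25,2.6],"delta_rot":[0,0,0],"claw":1}]'
python3 -c "
from h import *
plan(.453,.184,.12,-94)"
```

```text
time_s: 18.32
tcp_pos: [0.6118, 0.0199, 0.0226]
eef_rot: [-180.0, 0.0, -92.5]
contact_force: [-1.8, -0.4, 2.6]
gripper_width: 0.0394
gripper_force: 20.0
t 18.32 tcp [0.6118 0.0199 0.0226] [-180.     0.   -92.5] w 0.0394 -> xyz [-5.23  5.53 -3.25] rot [-0.   0.   1.5]
```

```bash
python3 -m crank '[{"xyz":[0,0,0],"delta_rot":[0,0,0],"claw":0.3},{"xyz":[0,0,0],"delta_rot":[0,0,0],"claw":0.3},{"xyz":[0,0,0],"delta_rot":[0,0,0],"claw":0.3},{"xyz":[0,0,-0.5],"delta_rot":[0,0,0],"claw":0.3},{"xyz":[0,0,-1.6],"delta_rot":[0,0,0],"claw":0.2},{"xyz":[0,0,-3],"delta_rot":[0,0,0],"claw":0},{"xyz":[-0.6,0.6,-3.25],"delta_rot":[0,0,0],"claw":0},{"xyz":[-1.7,1.8,-3.25],"delta_rot":[0,0,0.5],"claw":0},{"xyz":[-3,3.2,-3.25],"delta_rot":[0,0,1],"claw":0},{"xyz":[-4.3,4.5,-3.25],"delta_rot":[0,0,1.5],"claw":0},{"xyz":[-5,5.3,-3.25],"delta_rot":[0,0,1.5],"claw":0},{"xyz":[-5.23,5.53,-3.25],"delta_rot":[0,0,1.5],"claw":0},{"xyz":[-5.23,5.53,-3.25],"delta_rot":[0,0,1.5],"claw":0},{"xyz":[-5.23,5.53,-3.25],"delta_rot":[0,0,1.5],"claw":0}]'
python3 - <<'E'
from h import *
plan(.453,.184,.005,-94)
c=cam("wrist");cv2.imwrite("pics/w5.png",c["img"])
import pickle;pickle.dump(c,open("w5.pkl","wb"));print(pix(c,[.453,.184,.005]))
E
```

```text
time_s: 20.08
tcp_pos: [0.4534, 0.1837, 0.1197]
eef_rot: [-180.0, 0.0, -94.1]
contact_force: [0.3, -0.9, -0.6]
gripper_width: 0.0872
gripper_force: 0.0
t 20.07 tcp [0.4534 0.1837 0.1197] [-180.     0.   -94.1] w 0.0872 -> xyz [-0.01  0.02  3.82] rot [-0.   0.  -0.1]
[322.5967624  237.00766526]
```

View pics/w5.png

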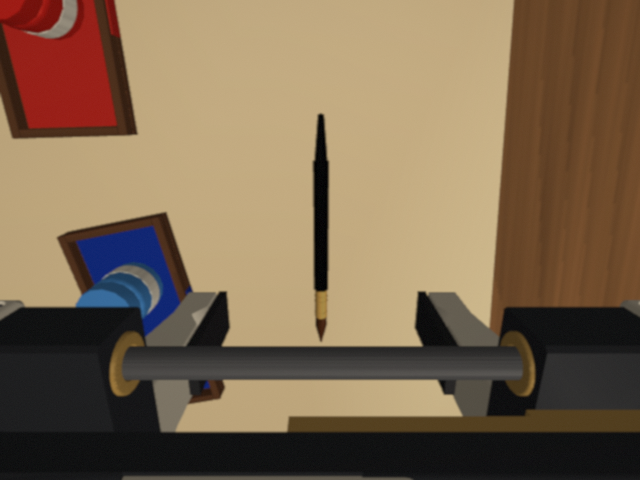

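```bash
python3 - <<'E'
from h import *
import pickle
c=pickle.load(open("w5.pkl","rb"))
for p in((321,115),(321,341),(321,160),(321,318)): print(world(c,*p,.005))
plan(.453,.184,.0025,-94)
E
```

```text
[0.44790346 0.09637886 0.005     ]
[0.46073185 0.27444964 0.005     ]
[0.45008487 0.12665902 0.005     ]
[0.45918131 0.2529267  0.005     ]
t 20.12 tcp [0.4534 0.1835 0.1195] [-180.    -0.   -94.1] w 0.0879 -> xyz [-0.02  0.01  3.9 ] rot [-0.  -0.  -0.1]
```

```bash
python3 -m crank '[{"xyz":[-0.07,-0.02,1],"delta_rot":[0,0,0],"claw":0.3},{"xyz":[-0.07,-0.02,2.2],"delta_rot":[0,0,0],"claw":0.5},{"xyz":[-0.07,-0.02,3.3],"delta_rot":[0,0,0],"claw":0.5},{"xyz":[-0.07,-0.02,3.8],"delta_rot":[0,0,0],"claw":0.5},{"xyz":[-0.07,-0.02,3.9],"delta_rot":[0,0,0],"claw":0.5},{"xyz":[-0.07,-0.02,3.9],"delta_rot":[0,0,0],"claw":0.5},{"xyz":[-0.07,-0.02,3.9],"delta_rot":[0,0,0],"claw":1},{"xyz":[-0.07,-0.02,3.9],"delta_rot":[0,0,0],"claw":1},{"xyz":[-0.07,-0.02,3.9],"delta_rot":[0,0,0],"claw":1},{"xyz":[-0.07,-0.02,3.9],"delta_rot":[0,0,0],"claw":1},{"xyz":[-0.07,-0.02,3.9],"delta_rot":[0,0,0],"claw":1},{"xyz":[-0.07,-0.02,3.9],"delta_rot":[0,0,0],"claw":1}]' 20
python3 -m crank '[{"xyz":[0,0,-0.2],"delta_rot":[0,0,0],"claw":1},{"xyz":[0,0,-0.8],"delta_rot":[0,0,0],"claw":1},{"xyz":[0,0,-1.7],"delta_rot":[0,0,0],"claw":1},{"xyz":[0,0,-2.6],"delta_rot":[0,0,0],"claw":1},{"xyz":[0,0,-3.3],"delta_rot":[0,0,0],"claw":1},{"xyz":[0,0,-3.5],"delta_rot":[0,0,0],"claw":1},{"xyz":[0,0,-3.5],"delta_rot":[0,0,0],"claw":1}]'
python3 - <<'E'
from h import *
c0=np.array([.591,-.2515]); x=np.array([np.cos(.0454),np.sin(.0454)]);yv=np.array([-x[1],x[0]])
for t in(.026,-.026): print(c0+t*yv)
plan(*(c0+.026*yv),.08,2.6)
E
```

```text
time_s: 21.62
tcp_pos: [0.4536, 0.1863, 0.0027]
eef_rot: [-180.0, 0.0, -94.0]
contact_force: [-0.7, -0.4, 5.0]
gripper_width: 0.0101
gripper_force: 20.0
time_s: 22.5
tcp_pos: [0.4534, 0.1861, 0.1074]
eef_rot: [-180.0, 0.0, -94.0]
contact_force: [0.6, -0.3, -0.5]
gripper_width: 0.0104
gripper_force: 20.0
[ 0.58982001 -0.22552679]
[ 0.59217999 -0.27747321]
t 22.5 tcp [0.4534 0.1861 0.1074] [-180.    0.  -94.] w 0.0104 -> xyz [13.37 -5.5   0.91] rot [ -0.    0.  -96.6]
```

```bash
python3 -m crank '[{"xyz":[0.5,-0.2,-0.2],"delta_rot":[0,0,-4],"claw":1},{"xyz":[1.5,-0.6,-0.4],"delta_rot":[0,0,-11],"claw":1},{"xyz":[2.6,-1,-0.4],"delta_rot":[0,0,-19],"claw":1},{"xyz":[3.7,-1.5,-0.4],"delta_rot":[0,0,-27],"claw":1},{"xyz":[4.8,-2,-0.4],"delta_rot":[0,0,-35],"claw":1},{"xyz":[5.9,-2.4,-0.4],"delta_rot":[0,0,-43],"claw":1},{"xyz":[7,-2.9,-0.4],"delta_rot":[0,0,-51],"claw":1},{"xyz":[8.1,-3.3,-0.4],"delta_rot":[0,0,-59],"claw":1},{"xyz":[9.2,-3.8,-0.4],"delta_rot":[0,0,-67],"claw":1},{"xyz":[10.3,-4.2,-0.4],"delta_rot":[0,0,-75],"claw":1},{"xyz":[11.4,-4.7,-0.4],"delta_rot":[0,0,-83],"claw":1},{"xyz":[12.4,-5.1,-0.4],"delta_rot":[0,0,-90],"claw":1},{"xyz":[13.1,-5.4,-0.4],"delta_rot":[0,0,-95],"claw":1},{"xyz":[13.37,-5.5,-0.4],"delta_rot":[0,0,-96.6],"claw":1},{"xyz":[13.37,-5.5,-0.4],"delta_rot":[0,0,-96.6],"claw":1},{"xyz":[13.37,-5.5,-0.4],"delta_rot":[0,0,-96.6],"claw":1}]'
python3 - <<'E'
from h import *
plan(.5898,-.2255,.03,2.6)
c=cam("wrist");cv2.imwrite("pics/w6.png",c["img"])
import pickle;pickle.dump(c,open("w6.pkl","wb"))
print(pix(c,[.55,-.2275,.022]),pix(c,[.63,-.2237,.022]))
E
```

```text
time_s: 24.5
tcp_pos: [0.5894, -0.2252, 0.1185]
eef_rot: [-180.0, 0.1, 2.5]
contact_force: [-0.9, 0.7, 0.1]
gripper_width: 0.0101
gripper_force: 20.0
t 24.5 tcp [ 0.5894 -0.2252  0.1185] [-1.8e+02  1.0e-01  2.5e+00] w 0.0101 -> xyz [0.02 0.01 2.95] rot [-0.   0.1 -0.1]
[322.92625114 294.57834123] [322.61518747 187.6162063 ]
```

View pics/w6.png

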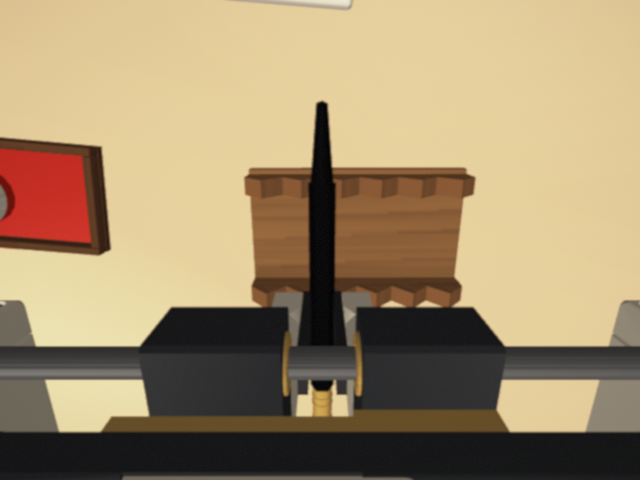

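```bash
python3 - <<'E'
from h import *
import pickle
c=pickle.load(open("w6.pkl","rb"))
def W(p): 
    a=np.radians(2.6); return [.591+p[0]*np.cos(a)-p[1]*np.sin(a),-.2515+p[0]*np.sin(a)+p[1]*np.cos(a),p[2]]
k=3.2;x0,y0=230,150
im=cv2.resize(c["img"][y0:y0+170,x0:x0+250],None,fx=k,fy=k,interpolation=cv2.INTER_CUBIC)
for xb in(-46,-34,34,46):
    pts=[(-78,35)]
    for n in(-52,-26,0,26,52): pts+=[(n-13,35),(n,22),(n+13,35)]
    pts+=[(78,35)]
    q=np.array([(pix(c,W((xb/1e3,y/1e3,z/1e3)))-[x0,y0]+.5)*k for y,z in pts],np.int32)
    cv2.polylines(im,[q],False,(0,255,0) if abs(xb)==46 else (255,255,0),1)
q=np.array([(pix(c,W((x,y,.0)))-[x0,y0]+.5)*k for x,y in((.05,.078),(.05,-.078),(-.05,-.078),(-.05,.078))],np.int32);cv2.polylines(im,[q],True,(0,0,255),1)
cv2.imwrite("pics/w7.png",im)
E
```

```text
(no output)
```

View pics/w7.png

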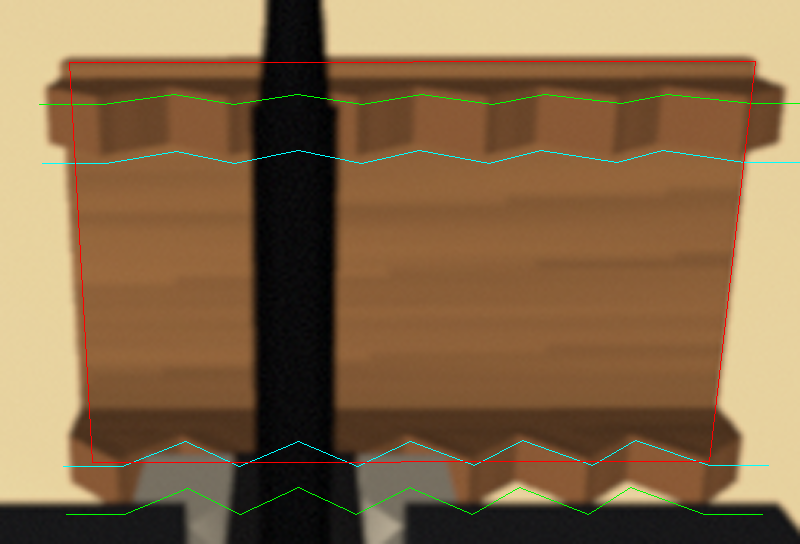

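```bash
python3 -m crank '[{"xyz":[0.03,0,0.6],"delta_rot":[0,0,0],"claw":1},{"xyz":[0.03,0,1.4],"delta_rot":[0,0,0],"claw":1},{"xyz":[0.03,0,2.1],"delta_rot":[0,0,0],"claw":1},{"xyz":[0.03,0,2.6],"delta_rot":[0,0,0],"claw":1},{"xyz":[0.03,0,2.9],"delta_rot":[0,0,0],"claw":1},{"xyz":[0.03,0,3.02],"delta_rot":[0,0,0],"claw":1},{"xyz":[0.03,0,3.02],"delta_rot":[0,0,0],"claw":1},{"xyz":[0.03,0,3.02],"delta_rot":[0,0,0],"claw":0.7},{"xyz":[0.03,0,3.02],"delta_rot":[0,0,0],"claw":0.6},{"xyz":[0.03,0,3.02],"delta_rot":[0,0,0],"claw":0.6},{"xyz":[0.03,0,2.8],"delta_rot":[0,0,0],"claw":0.6},{"xyz":[0.03,0,1.8],"delta_rot":[0,0,0],"claw":0.5},{"xyz":[0.03,0,0.6],"delta_rot":[0,0,0],"claw":0.3},{"xyz":[0.03,0,0],"delta_rot":[0,0,0],"claw":0},{"xyz":[0.03,0,0],"delta_rot":[0,0,0],"claw":0}]'
python3 - <<'E'
from h import *
plan(.4615,-.178,.12,-76)
E
```

```text
time_s: 26.42
tcp_pos: [0.5916, -0.2256, 0.1211]
eef_rot: [180.0, -0.2, 2.6]
contact_force: [0.2, -0.2, -0.2]
gripper_width: 0.0685
gripper_force: 0.0
t 26.43 tcp [ 0.5916 -0.2256  0.1211] [180.   -0.2   2.6] w 0.0685 -> xyz [-4.26 -1.78  0.02] rot [-0.1 -0.2 78.6]
```

```bash
python3 -m crank '[{"xyz":[-0.3,-0.1,0],"delta_rot":[0,0,5],"claw":0},{"xyz":[-0.8,-0.3,0],"delta_rot":[0,0,13],"claw":0},{"xyz":[-1.3,-0.5,0],"delta_rot":[0,0,22],"claw":0},{"xyz":[-1.8,-0.7,0],"delta_rot":[0,0,31],"claw":0},{"xyz":[-2.3,-0.9,0],"delta_rot":[0,0,40],"claw":0},{"xyz":[-2.8,-1.1,0],"delta_rot":[0,0,49],"claw":0},{"xyz":[-3.3,-1.3,0],"delta_rot":[0,0,58],"claw":0},{"xyz":[-3.8,-1.5,0],"delta_rot":[0,0,67],"claw":0},{"xyz":[-4.1,-1.7,0],"delta_rot":[0,0,75],"claw":0},{"xyz":[-4.26,-1.78,0],"delta_rot":[0,0,78.6],"claw":0},{"xyz":[-4.26,-1.78,0],"delta_rot":[0,0,78.6],"claw":0},{"xyz":[-4.26,-1.78,0],"delta_rot":[0,0,78.6],"claw":0}]'
python3 - <<'E'
from h import *
import pickle
plan(.4615,-.178,.0025,-76)
c=cam("wrist");cv2.imwrite("pics/w8.png",c["img"]);pickle.dump(c,open("w8.pkl","wb"))
E
```

```text
time_s: 27.92
tcp_pos: [0.4606, -0.1779, 0.119]
eef_rot: [180.0, 0.0, -75.9]
contact_force: [0.8, 0.7, 1.2]
gripper_width: 0.0876
gripper_force: 0.0
t 27.93 tcp [ 0.4606 -0.1779  0.119 ] [180.    0.  -75.9] w 0.0876 -> xyz [ 0.01 -0.03  3.88] rot [0.  0.  0.1]
```

View pics/w8.png

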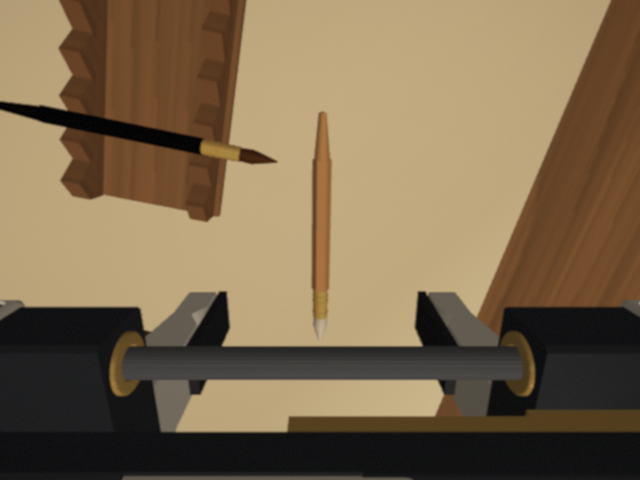

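```bash
python3 - <<'E'
from h import *
import pickle
c=pickle.load(open("w8.pkl","rb"))
t,h=world(c,323,112,.006),world(c,319,339,.006);d=h-t
m=(t+h)/2;print(np.hypot(*d[:2]),m,np.degrees(np.arctan2(d[1],d[0])))
plan(m[0],m[1],.0028,np.degrees(np.arctan2(d[1],d[0]))-180)
E
```

```text
0.17745878309984733 [ 0.46163377 -0.17839777  0.006     ] 103.0273035454509
t 27.98 tcp [ 0.4607 -0.178   0.119 ] [180.   0. -76.] w 0.0874 -> xyz [ 0.02 -0.03  3.87] rot [0. 0. 1.]
```

```bash
python3 -m crank '[{"xyz":[0,-0.03,1],"delta_rot":[0,0,1],"claw":0.3},{"xyz":[0,-0.03,2.2],"delta_rot":[0,0,1],"claw":0.5},{"xyz":[0,-0.03,3.3],"delta_rot":[0,0,1],"claw":0.5},{"xyz":[0,-0.03,3.8],"delta_rot":[0,0,1],"claw":0.5},{"xyz":[0,-0.03,3.89],"delta_rot":[0,0,1],"claw":0.5},{"xyz":[0,-0.03,3.89],"delta_rot":[0,0,1],"claw":0.5},{"xyz":[0,-0.03,3.89],"delta_rot":[0,0,1],"claw":1},{"xyz":[0,-0.03,3.89],"delta_rot":[0,0,1],"claw":1},{"xyz":[0,-0.03,3.89],"delta_rot":[0,0,1],"claw":1},{"xyz":[0,-0.03,3.89],"delta_rot":[0,0,1],"claw":1},{"xyz":[0,-0.03,3.89],"delta_rot":[0,0,1],"claw":1},{"xyz":[0,-0.03,3.89],"delta_rot":[0,0,1],"claw":1}]'
python3 -m crank '[{"xyz":[0,0,-0.2],"delta_rot":[0,0,0],"claw":1},{"xyz":[0,0,-0.8],"delta_rot":[0,0,0],"claw":1},{"xyz":[0,0,-1.7],"delta_rot":[0,0,0],"claw":1},{"xyz":[0,0,-2.6],"delta_rot":[0,0,0],"claw":1},{"xyz":[0,0,-3.3],"delta_rot":[0,0,0],"claw":1},{"xyz":[0,0,-3.5],"delta_rot":[0,0,0],"claw":1},{"xyz":[0,0,-3.5],"delta_rot":[0,0,0],"claw":1}]'
python3 - <<'E'
from h import *
plan(.5925,-.2775,.12,2.6)
E
```

```text
time_s: 29.48
tcp_pos: [0.4618, -0.1777, 0.003]
eef_rot: [-180.0, -0.0, -77.0]
contact_force: [-1.6, 1.3, 4.8]
gripper_width: 0.0125
gripper_force: 20.0
time_s: 30.35
tcp_pos: [0.4615, -0.1776, 0.1076]
eef_rot: [-180.0, 0.0, -77.0]
contact_force: [-0.3, -0.6, -0.8]
gripper_width: 0.0124
gripper_force: 20.0
t 30.35 tcp [ 0.4615 -0.1776  0.1076] [-180.    0.  -77.] w 0.0124 -> xyz [ 4.22 -3.51 -0.41] rot [ -0.   -0.  -79.6]
```

```bash
python3 -m crank '[{"xyz":[0.2,-0.2,-0.2],"delta_rot":[0,0,-4],"claw":1},{"xyz":[0.6,-0.5,-0.4],"delta_rot":[0,0,-12],"claw":1},{"xyz":[1.1,-0.9,-0.4],"delta_rot":[0,0,-20],"claw":1},{"xyz":[1.5,-1.3,-0.4],"delta_rot":[0,0,-28],"claw":1},{"xyz":[1.9,-1.6,-0.4],"delta_rot":[0,0,-36],"claw":1},{"xyz":[2.3,-1.9,-0.4],"delta_rot":[0,0,-44],"claw":1},{"xyz":[2.8,-2.3,-0.4],"delta_rot":[0,0,-52],"claw":1},{"xyz":[3.2,-2.7,-0.4],"delta_rot":[0,0,-60],"claw":1},{"xyz":[3.6,-3,-0.4],"delta_rot":[0,0,-68],"claw":1},{"xyz":[4,-3.3,-0.4],"delta_rot":[0,0,-75],"claw":1},{"xyz":[4.22,-3.51,-0.4],"delta_rot":[0,0,-79.6],"claw":1},{"xyz":[4.22,-3.51,-0.4],"delta_rot":[0,0,-79.6],"claw":1},{"xyz":[4.22,-3.51,-0.4],"delta_rot":[0,0,-79.6],"claw":1}]'
python3 - <<'E'
from h import *
plan(.5925,-.2775,.0295,2.6)
E
```

```text
time_s: 31.98
tcp_pos: [0.5919, -0.2771, 0.1187]
eef_rot: [-180.0, 0.1, 2.5]
contact_force: [0.0, -0.1, -0.5]
gripper_width: 0.0124
gripper_force: 20.0
t 31.98 tcp [ 0.5919 -0.2771  0.1187] [-1.8e+02  1.0e-01  2.5e+00] w 0.0124 -> xyz [0.02 0.02 2.97] rot [-0.   0.1 -0.1]
```

```bash
python3 -m crank '[{"xyz":[0.02,0.01,0.6],"delta_rot":[0,0,0],"claw":1},{"xyz":[0.02,0.01,1.4],"delta_rot":[0,0,0],"claw":1},{"xyz":[0.02,0.01,2.1],"delta_rot":[0,0,0],"claw":1},{"xyz":[0.02,0.01,2.6],"delta_rot":[0,0,0],"claw":1},{"xyz":[0.02,0.01,2.9],"delta_rot":[0,0,0],"claw":1},{"xyz":[0.02,0.01,3],"delta_rot":[0,0,0],"claw":1},{"xyz":[0.02,0.01,3],"delta_rot":[0,0,0],"claw":1},{"xyz":[0.02,0.01,3],"delta_rot":[0,0,0],"claw":0.72},{"xyz":[0.02,0.01,3],"delta_rot":[0,0,0],"claw":0.68},{"xyz":[0.02,0.01,3],"delta_rot":[0,0,0],"claw":0.68},{"xyz":[0.02,0.01,2.8],"delta_rot":[0,0,0],"claw":0.68},{"xyz":[0.02,0.01,1.8],"delta_rot":[0,0,0],"claw":0.68},{"xyz":[0.02,0.01,0.4],"delta_rot":[0,0,0],"claw":0.5},{"xyz":[-1,0.01,-1],"delta_rot":[0,0,0],"claw":0},{"xyz":[-2.5,0.01,-2],"delta_rot":[0,0,0],"claw":0},{"xyz":[-3.5,0.01,-3],"delta_rot":[0,0,0],"claw":0},{"xyz":[-3.5,0.01,-3],"delta_rot":[0,0,0],"claw":0},{"xyz":[-3.5,0.01,-3],"delta_rot":[0,0,0],"claw":0}]'
python3 - <<'E'
from h import *
a=cam("wrist")["img"];b=cam("side")["img"];print(r.get_state()["tcp_pos"])
cv2.imwrite("pics/f.png",np.hstack([cv2.resize(a,(400,300)),b[140:400,220:486][:300]]) if 0 else np.hstack([cv2.resize(a,(400,300)),cv2.resize(b[120:420,180:580],(400,300))]))
E
```

```text
time_s: 34.22
tcp_pos: [0.4878, -0.2824, 0.2101]
eef_rot: [180.0, -0.1, 2.6]
contact_force: [0.6, -0.2, -0.5]
gripper_width: 0.0824
gripper_force: 0.0
[ 0.48785347 -0.28221507  0.20894372]
```

View pics/f.png

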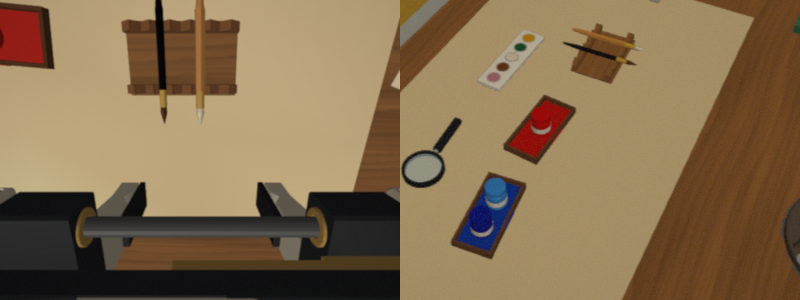

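```bash
python3 -c "
from plant import job
print(job.close_job())"
```

```text
the job is handed in; nothing more can be done
None
```

The job is handed in at about 34 s of the 106 s allowed: in the last pictures both blue jars stand in the blue tray, the red jar in the red tray, and both brushes lie straight in the rest's notches. The hand-in call gave no verdict.

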